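# Open the folding top hatch of a split-front tool locker, bottom door left bolted

### The job

Open the top half of the split-front locker: slide its upper bolt fully back, fold the outer hatch panel right round until it lies flat against the front of the inner panel, and only then swing the folded pair out until it stands square to the locker front or a little past it. Leave the bottom door shut with its bolt shot, and do not push or knock the spray can, the glue bottle, the grease tin or the roll of tape.

Things in the scene. Friction and masses are not known exactly. Their poses are not given: they have to be found in the camera images.
- locker: fixed plywood locker, 180 deep (x) x 300 wide (y) x 240 mm high. Origin on its underside; x points from front to back, y to the left as one faces it, z up. Spans x -90 (front plane) to +90, y -170 to +130 mm. Front opening y -100 to +100 mm, shut by a grey two-panel hatch above and one grey door below; on the 70 mm wide stile right of it are two bolts, one above the other
- top_bolt (a joint): draw of the upper bolt (10 mm round steel bar, 212 mm above the bench, 12 mm in front of the front plane), m: 0 = fully shot, nose 29 mm over the outer panel; 0.045 = fully back (end stop). It slides towards the locker's -y, is 0 to 0.012 at the start, rubs with 2 N and stays where it is left; from about 0.03 the panel is free
- bottom_bolt (a joint): draw of the like bolt of the bottom door (85 mm above the bench), m; 0 to 0.008 at the start (shot). To be left alone
- outer_panel (a joint): angle of the outer hatch panel (100 wide, 12 thick, z 138 to 234 mm; locker y -100 to 0 when shut, front face in the front plane) against the inner one, rad: 0 = in line, pi = folded forward and round, flat on the inner panel's front. Light hinge, 0.04 N m of friction; stays where it is left
- inner_panel (a joint): angle of the inner hatch panel (same size; locker y 0 to +100 mm when shut; carries the outer panel on its free edge) against the locker, rad: 0 = shut, 1.57 = swung forward, square to the front, 1.75 = end stop. Stiff hinge, 0.3 N m of friction; stays where it is left
- bottom_door (a joint): angle of the bottom door (200 wide, z 16 to 134 mm, hinged at locker y = +100 mm), rad: 0 = shut. To be left shut
- top_bolt_stem (a point): top end of the upper bolt's handle, 267 mm above the bench: an upright 10 mm round steel stem, 36 mm in front of the front plane, reaching 55 mm down from this point, to be pushed sideways; it moves with the bolt. The straps that guide the bolt stand 20 mm proud of the stile, up to 220 mm above the bench
- outer_tab (a point): mid-width of the top edge of the outer panel's finger tab: upright steel plate, 24 wide (along the panel), 5 thick, 6 mm behind the panel's front face, 80 mm from its hinge line; top at z = 280 mm, 40 mm above the roof, free air behind it. Axes: x through the panel from front to back, y along the panel towards its hinge, z up; turns with the panel
- inner_tab (a point): the same tab on the inner panel, 80 mm from that panel's own hinge line (so 20 mm from the joint between the two panels); same axes
- outer_hinge (a point): point on the hinge line between inner and outer panel (upright, on the panels' front faces), 280 mm above the bench; same axes as the outer panel
- inner_hinge (a point): point on the hinge line between inner panel and locker (upright, in the front plane at locker y = +100 mm), 280 mm above the bench; same axes as the inner panel
- spray_oil: bystander: blue spray can with a red cap, 54 mm across, 208 mm tall, upright on the bench in front of the locker; origin at the centre of its underside
- glue_bottle: bystander: orange and white bottle with a red cap, 53 mm across, 172 mm tall, upright on the bench in front of the locker; origin at the centre of its underside. One of the two tall bystanders stands where the unfolded hatch would strike it; both stand clear of the panels if these are folded first
- grease_tin: bystander: low tin, 69 mm across, 60 mm tall, on the bench close in front of the locker, below the hatch panels; origin at the centre of its underside
- masking_tape: bystander: roll of cream tape, 66 mm across, 25 mm tall, lying on the back of the locker's roof; origin at the centre of its underside

How it is judged:
On the way, in this order (a step that is already met when the one before it is completed fails the run):
1. the upper bolt is drawn back (at least 33 mm), the hatch still shut (value of joint top_bolt above 0.033 m and value of joint outer_panel below 0.3 rad), for 0.1 s.
2. the outer panel is folded flat on the inner one (within 0.24 rad) while the inner panel is still shut (within 0.25 rad) (value of joint outer_panel above 2.9 rad and value of joint inner_panel below 0.25 rad), for 0.2 s.
3. the folded pair is swung out square to the front (value of joint inner_panel above 1.4 rad and value of joint outer_panel above 2.8 rad), for 0.2 s.
At the end, for the whole second after the job is handed in: upper bolt drawn 33 mm or more; outer panel folded 2.8 rad or more on the inner one; inner panel at 1.4 rad or more; bottom door under 0.06 rad, its bolt drawn under 20 mm; panels at rest; no bystander over 20 mm from where it stood (all of step 3 and value of joint top_bolt above 0.033 m and value of joint bottom_door below 0.06 rad and value of joint bottom_bolt below 0.02 m and velocity of joint each of inner_panel, outer_panel below 0.05 rad/s and distance of each of spray_oil, glue_bottle, grease_tin, masking_tape from where it was at the start of the episode below 0.02 m); the robot touches nothing.
It fails at once if the inner panel is swung out (over 0.4 rad) before the outer one is folded (2.6 rad) (value of joint inner_panel above 0.4 rad and value of joint outer_panel below 2.6 rad).
It fails at once if the bottom door opens (over 0.06 rad) (value of joint bottom_door above 0.06 rad).
It fails at once if the bottom bolt is drawn (over 20 mm) (value of joint bottom_bolt above 0.02 m).
It fails at once if a bystander is shifted or knocked over (over 20 mm) (distance of any of spray_oil, glue_bottle, grease_tin, masking_tape from where it was at the start of the episode above 0.02 m).
It also fails if it takes over 61 s, if anything falls off the work surface, if the arm or the gripper's body presses on something with over 40 N, if the wrist force passes 120 N, or if a joint passes its speed limit or range.

### The arm

A 6-joint arm with a two-finger parallel gripper is mounted at the origin on a cart in front of the work surface, level with it; the furniture and walls round the work are solid. World frame = base frame: x ahead of the robot, y to its left, z up, the work surface at z = 0. Lengths are in m, angles in rad, forces in N, time in s.
With the tool pointing down it reaches from about 0.325 to 0.9 m from the base axis. Payload 6.1 kg.
Tool frame: the origin (TCP) lies at the very end of the fingers, on their centre line; the grasp point (between the pads) lies 19 mm behind it; z points along the fingers, y is the line along which they close (so a half turn about z gives the same grasp; the last joint's range is limited). The gripper opens to 87 mm and grips with 3 to 60 N. Pads are 19 mm wide; open, the fingers measure 117 mm over their backs; the gripper's body (75 mm by 190 mm) begins 51 mm behind the grasp point.
Start: joints at [1, 0.22, 1.526, -0, 1.395, -0.126], TCP at [0.269, 0.564, 0.223] pointing down, gripper open.
Joint ranges: [-2.98, 2.98], [-0.91, 2.08], [0.09, 2.57], [-1.24, 4.39], [0.2, 2.65], [-2.68, 2.68]. Speed limits (rad/s): [2.57, 2.57, 3.01, 3.14, 3.14, 3.14].

### API

Orientations are given as a unit quaternion [x, y, z, w].
In Python, from rig import sensors, viewer, job gives the robot as it stands.
- The arm moves only by the tool jog_arm, never from a script. Its argument "moves" is a list of rows, each an object with "translation": the shift along the tool's x, y, z in units of 30 mm (1.0 is 30 mm), a list of three; "spin": the turn about the tool's z in units of 5 degrees (1.0 is 5 degrees); "hand": the closure, from 0 (fully open) to 1 (shut). A call has 1 to 20 rows; each row is the pose to reach, as a shift and turn from the pose commanded when the call began, along the tool's axes at that moment; what a row does not reach only later rows make up. A row lasts 1/10 s, in which the tool goes at most 50 mm and 8.59 degrees, less where a joint would pass 70% of its speed; a pose out of reach is approached as far as the arm can. A call with a gripper value outside its range is refused whole. The fingers move at their own pace and stop on an object; the grip force is fixed at half the most. Time passes only in rows, so rows that repeat a pose let the fingers close. It gives the time, the measured TCP pose, the force, the opening and the grip force at its end, in the units of the state.
- sensors.state(): the state, without advancing time (a new reading comes with each control period).
- viewer.grab_frame(name): name is "side" or "top" or "wrist"; returns (picture, depth): 480x640x3 uint8, red, green, blue; 480x640 float32, m along the optical axis (not along the pixel's ray), 0 where there is no reading.
- viewer.camera_model(name): a dict with "fx", "fy", "cx", "cy" (pixels), "T" (4x4, takes a point from camera to world coordinates). Camera axes: x right, y down, z forward; pixel columns grow to the right and rows downward; lengths in m; the calibration is good to about 2 mm. A picture is of the moment at which its call begins: read the wrist's pose just before it. camera_model takes no time and is no camera call; for the wrist camera it gives the pose at the moment of the call.
- job.sign_off(): hands the job in; it is judged then, once.
The state is a dict: "time": time; "qpos": joint angles; "joint_velocities": joint speeds; "joint_efforts": joint torques, N m; "ee_pos": TCP position; "eef_rot": TCP orientation; "wrist_force": force on the tool from outside, world axes, zero at the start; "wrist_torque": the same for the moment, N m; "grip_width": finger opening in m; "finger_force": force on a finger pad.
Only numpy, scipy, OpenCV 4.12 (cv2) and the standard library are available. Lean on these libraries where they do the work, as an engineer would, in place of code of your own. Each camera call takes 0.05 s, during which the arm holds its last target. There are 200 camera calls.

## Working session

There is one attempt and no reset: what is moved stays moved. The work goes in short steps, Python scripts to look and compute and a tool call to move; the robot and the scene stay as the last step left them, time stands still between calls to the robot, and variables do not carry over. Pictures are saved under pics/ and viewed, at most 10 in all, crops included, and the job is handed in when it is done.

Besides the shell and the picture viewer there is one more tool, called by a JSON object that holds its "api" and its "payload", one argument or row to a line. jog_arm: Moves the arm, as the interface text tells. Its arguments: {"type":"object","properties":{"moves":{"type":"array"}},"required":["moves"]}

```bash
mkdir -p pics
cat > h.py <<'E'
import numpy as np, cv2
from rig import sensors, viewer, job
def grab(n,f=None):
    m=viewer.camera_model(n); p,d=viewer.grab_frame(n)
    if f: cv2.imwrite(f'pics/{f}.png',p[:,:,::-1])
    return p,d,m
def pts(d,m):
    v,u=np.mgrid[:480,:640]
    P=np.stack([(u-m['cx'])/m['fx']*d,(v-m['cy'])/m['fy']*d,d],-1)
    return P@m['T'][:3,:3].T+m['T'][:3,3]
E
python3 - <<'E'
from h import *
for n in('side','top'):
    p,d,m=grab(n,n+'0'); np.savez(n+'0.npz',p=p,d=d,**m); print(n,m['T'].round(3).tolist(),m['fx'])
s=sensors.state(); print(s)
a=cv2.imread('pics/side0.png');b=cv2.imread('pics/top0.png')
E
```

```text
side [[-0.986, -0.09, 0.141, 0.423], [-0.167, 0.537, -0.827, 0.473], [-0.001, -0.839, -0.544, 0.642], [0.0, 0.0, 0.0, 1.0]] 521.0067766117598
top [[0.004, -0.997, 0.081, 0.494], [-0.999, -0.006, -0.032, -0.215], [0.032, -0.081, -0.996, 1.057], [0.0, 0.0, 0.0, 1.0]] 513.8015094374788
{'time': 0.1, 'qpos': array([ 9.99895773e-01,  2.21180768e-01,  1.52748973e+00, -1.78614869e-05,
        1.39469221e+00, -1.26102131e-01]), 'joint_velocities': array([-5.37941940e-04, -1.44867749e-03, -2.98325101e-03,  3.20325574e-05,
        7.65449743e-04, -1.97371025e-03]), 'joint_efforts': array([ 9.96830058e-04, -4.95940733e+01, -3.88519299e+01,  7.01335212e-02,
        5.15070814e-02, -1.10576723e-04]), 'ee_pos': array([0.26862954, 0.56370919, 0.22152958]), 'eef_rot': array([ 2.20568757e-01,  9.75371027e-01, -8.34824318e-04, -2.93964106e-04]), 'wrist_force': array([-0.3620592 ,  0.04824483, -0.59397263]), 'wrist_torque': array([ 0.00512523, -0.0045263 , -0.00372198]), 'finger_force': 0.0, 'grip_width': 0.08698921346048184}
```

View pics/side0.png

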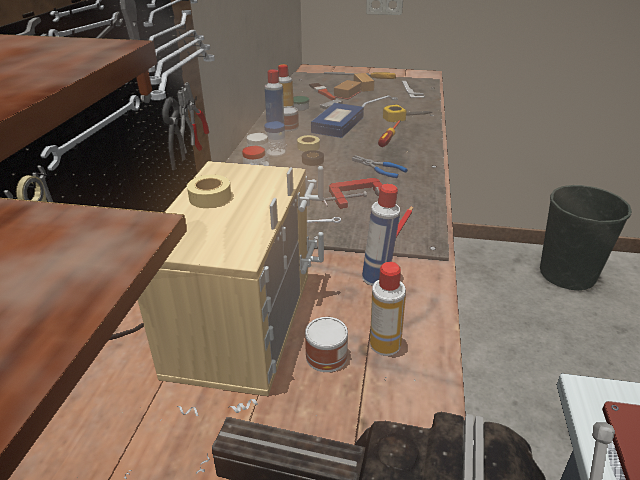

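View pics/top0.png

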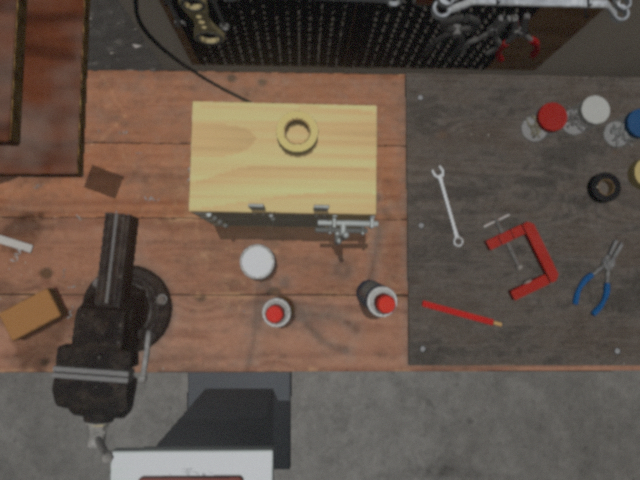

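The side view shows the locker with the tabs on the front edge (290,180; 273,213), the spray can at (380,235), the glue bottle at (387,310) and the tin at (327,342). In the top view the roof spans (190..377, 103..215). The tabs are at (257,207) and (321,208), the upper bolt stem is near (340,228), and the can caps are at (275,314) and (385,303).

Run:
```python
from h import *
z=np.load('top0.npz'); d=z['d']; m={k:z[k] for k in('fx','fy','cx','cy','T')}; P=pts(d,m)
Z=P[...,2]; ok=d>0
roof=ok&(abs(Z-.24)<.006); roof[:90]=0; roof[260:]=0;roof[:,:170]=0;roof[:,400:]=0
q=P[roof][:,:2].astype(np.float32); r=cv2.minAreaRect(q); print('roof',r, cv2.boxPoints(r).round(4).tolist(), np.median(Z[roof]))
w=np.zeros_like(ok); w[190:260,180:400]=1
def comps(mask,name,mn=4):
    n,l,st,c=cv2.connectedComponentsWithStats(mask.astype(np.uint8))
    for i in range(1,n):
        if st[i,4]>=mn: 
            Q=P[l==i]; print(name,st[i].tolist(),'mean',Q.mean(0).round(4),'lo',Q.min(0).round(4),'hi',Q.max(0).round(4))
comps(w&ok&(Z>.255),'high')
w[:]=0; w[235:340,220:420]=1
comps(w&ok&(Z>.165)&(Z<.23),'tall',20); comps(w&ok&(Z>.05)&(Z<.068),'tin',60)
```

```text
roof ((0.6674439311027527, -0.1849818229675293), (0.30081653594970703, 0.22064821422100067), 89.33683776855469) [[0.555400013923645, -0.33410000801086426], [0.7760000228881836, -0.3366999924182892], [0.7795000076293945, -0.03590000048279762], [0.558899998664856, -0.0333000011742115]] 0.24134383261045433
high [248, 203, 17, 6, 90] mean [ 0.6023 -0.1452  0.2748] lo [ 0.6004 -0.1566  0.2553] hi [ 0.6059 -0.1332  0.2845]
high [314, 204, 16, 6, 77] mean [ 0.6011 -0.2443  0.2745] lo [ 0.5996 -0.2565  0.2561] hi [ 0.6047 -0.2335  0.2838]
high [342, 231, 7, 8, 39] mean [ 0.5591 -0.282   0.2699] lo [ 0.5548 -0.2865  0.2565] hi [ 0.5648 -0.2778  0.2751]
tall [368, 286, 29, 29, 589] mean [ 0.4557 -0.3515  0.1893] lo [ 0.4305 -0.3791  0.1651] hi [ 0.4786 -0.3301  0.2108]
tall [266, 304, 18, 19, 264] mean [ 0.4319 -0.1692  0.172 ] lo [ 0.4167 -0.184   0.1652] hi [ 0.4472 -0.1548  0.177 ]
tin [240, 244, 35, 35, 973] mean [ 0.5242 -0.129   0.0587] lo [ 0.4912 -0.162   0.0504] hi [ 0.5571 -0.0961  0.0654]
```

Run:
```python
import cv2
a=cv2.imread('pics/top0.png')[185:260,180:400]; cv2.imwrite('pics/c1.png',cv2.resize(a,None,fx=3.6,fy=3.6,interpolation=cv2.INTER_CUBIC))
```

```text
(no output)
```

View pics/c1.png

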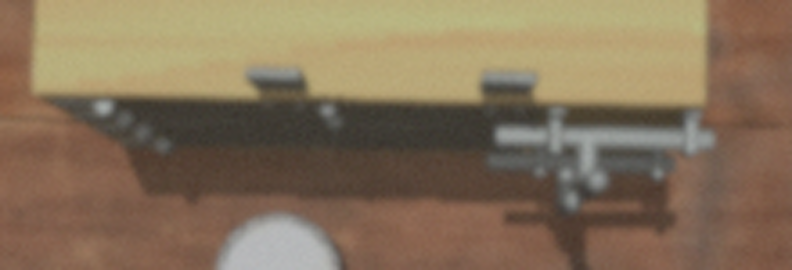

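The crop shows the roof edge with the inner tab at (275,80), the outer tab at (510,82), and the upper bolt with its stem end near (597,180). That gives a front plane at x≈0.596, a locker yaw of about -0.7° and a locker origin of about (0.686,-0.165). I'll lift, close the fingers and align the tool.

{"api": "jog_arm", "payload": {
  "moves": [
    {"translation":[0,0,-1.5],"spin":-1.7,"hand":1},
    {"translation":[0,0,-3],"spin":-3.4,"hand":1},
    {"translation":[0,0,-4.5],"spin":-5.1,"hand":1},
    {"translation":[0,0,-4.5],"spin":-5.1,"hand":1},
    {"translation":[0,0,-4.5],"spin":-5.1,"hand":1}
  ]
}}

```text
time: 0.6
ee_pos: [0.2692, 0.5646, 0.3588]
eef_rot: [0.0, 1.0, 0.001, 0.001]
wrist_force: [0.7, -0.5, -0.6]
grip_width: 0.0551
finger_force: 0.0
```

Run:
```python
from h import *
from scipy.spatial.transform import Rotation as R
s=sensors.state(); print(s['ee_pos'],R.from_quat(s['eef_rot']).as_matrix().round(3).tolist(),s['qpos'].round(2))
z=np.load('top0.npz'); d=z['d']; m={k:z[k] for k in('fx','fy','cx','cy','T')}; P=pts(d,m)
for n,sl in(('shelf',np.s_[20:170,30:84]),('vise',np.s_[220:400,60:165])):
    Q=P[sl].reshape(-1,3); Q=Q[Q[:,2]>.08]; print(n,np.percentile(Q,[1,50,99],0).round(3).tolist())
# upper bolt nose
c=P[215:232,312:385]; c=c[(c[...,2]>.2)&(c[...,2]<.225)]; print('bolt y',c.min(0),c.max(0))
for n,zz,(a,b) in(('spray',.2,(385,303)),('glue',.17,(275,314))):
    Q=P[b-12:b+13,a-12:a+13].reshape(-1,3); Q=Q[Q[:,2]>zz]; print(n,Q.min(0),Q.max(0),Q.mean(0))
```

```text
[0.26919059 0.56462129 0.35884198] [[-1.0, 0.001, 0.001], [0.001, 1.0, 0.002], [-0.001, 0.002, -1.0]] [ 1.    0.17  1.33 -0.    1.64 -0.57]
shelf [[0.633, 0.076, 0.379], [0.731, 0.107, 0.389], [0.831, 0.143, 0.392]]
vise [[0.287, 0.074, 0.082], [0.394, 0.122, 0.15], [0.591, 0.191, 0.164]]
bolt y [ 0.56916788 -0.34115894  0.20096646] [ 0.59649396 -0.2319439   0.22474668]
spray [ 0.43460485 -0.37054296  0.20016222] [ 0.49412045 -0.21549735  1.05717616] [ 0.45113223 -0.35308609  0.21536758]
glue [ 0.41696815 -0.21549735  0.17001635] [ 0.49412045 -0.15508456  1.05717616] [ 0.43209558 -0.16925523  0.17633557]
```

{"api": "jog_arm", "payload": {
  "moves": [
    {"translation":[-9.67,-26.8,0],"spin":0,"hand":1},
    {"translation":[-9.67,-26.8,0],"spin":0,"hand":1},
    {"translation":[-9.67,-26.8,0],"spin":0,"hand":1},
    {"translation":[-9.67,-26.8,0],"spin":0,"hand":1},
    {"translation":[-9.67,-26.8,0],"spin":0,"hand":1},
    {"translation":[-9.67,-26.8,0],"spin":0,"hand":1},
    {"translation":[-9.67,-26.8,0],"spin":0,"hand":1},
    {"translation":[-9.67,-26.8,0],"spin":0,"hand":1},
    {"translation":[-9.67,-26.8,0],"spin":0,"hand":1},
    {"translation":[-9.67,-26.8,0],"spin":0,"hand":1},
    {"translation":[-9.67,-26.8,0],"spin":0,"hand":1},
    {"translation":[-9.67,-26.8,0],"spin":0,"hand":1},
    {"translation":[-9.67,-26.8,0],"spin":0,"hand":1},
    {"translation":[-9.67,-26.8,0],"spin":0,"hand":1},
    {"translation":[-9.67,-26.8,0],"spin":0,"hand":1},
    {"translation":[-9.67,-26.8,0],"spin":0,"hand":1},
    {"translation":[-9.67,-26.8,0],"spin":0,"hand":1},
    {"translation":[-9.67,-26.8,0],"spin":0,"hand":1},
    {"translation":[-9.67,-26.8,0],"spin":0,"hand":1},
    {"translation":[-9.67,-26.8,0],"spin":0,"hand":1}
  ]
}}

```text
time: 2.6
ee_pos: [0.5586, -0.2386, 0.3561]
eef_rot: [-0.0, 1.0, 0.001, -0.001]
wrist_force: [0.2, 0.1, -0.1]
grip_width: 0.0005
finger_force: 0.0
```

Run:
```python
from h import *
p,d,m=grab('wrist','w1'); np.savez('w1.npz',p=p,d=d,**m); s=sensors.state(); print(s['ee_pos'],s['eef_rot'].round(3),s['grip_width'],s['qpos'].round(2))
P=pts(d,m);Z=P[...,2];k=((d>.05)&(Z>.255)&(Z<.285)).astype(np.uint8)
n,l,st,c=cv2.connectedComponentsWithStats(k)
for i in range(1,n):
    if st[i,4]>60: Q=P[l==i]; print(st[i].tolist(),Q.mean(0).round(4),Q.min(0).round(4),Q.max(0).round(4))
```

```text
[ 0.55883227 -0.23822778  0.35685494] [-0.001  1.     0.001 -0.001] 0.00020810895437064423 [-0.53  0.13  1.38  0.    1.63 -2.1 ]
[258, 231, 15, 16, 176] [ 0.5573 -0.2823  0.268 ] [ 0.5538 -0.2875  0.255 ] [ 0.5626 -0.2782  0.2735]
```

View pics/w1.png

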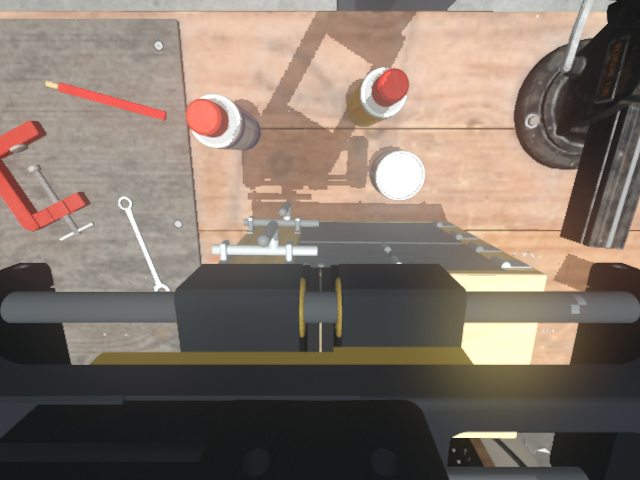

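The wrist view shows the stem at (265,238), left of the closed fingers and clear of them. I'll descend and push.

{"api": "jog_arm", "payload": {
  "moves": [
    {"translation":[0,0,1.3],"spin":0,"hand":1},
    {"translation":[0,0,2.6],"spin":0,"hand":1},
    {"translation":[0,0,3.6],"spin":0,"hand":1},
    {"translation":[0,0,4],"spin":0,"hand":1},
    {"translation":[0,0,4],"spin":0,"hand":1},
    {"translation":[0,-0.5,4],"spin":0,"hand":1},
    {"translation":[0,-0.8,4],"spin":0,"hand":1},
    {"translation":[0,-1.1,4],"spin":0,"hand":1},
    {"translation":[0,-1.4,4],"spin":0,"hand":1},
    {"translation":[0,-1.6,4],"spin":0,"hand":1},
    {"translation":[0,-1.7,4],"spin":0,"hand":1},
    {"translation":[0,-1.7,4],"spin":0,"hand":1}
  ]
}}

```text
time: 3.85
ee_pos: [0.5591, -0.2914, 0.2374]
eef_rot: [0.0, 1.0, -0.0, -0.0]
wrist_force: [0.1, 0.5, 1.1]
grip_width: 0.0003
finger_force: 0.0
```

{"api": "jog_arm", "payload": {
  "moves": [
    {"translation":[0,-0.1,0],"spin":0,"hand":1},
    {"translation":[0,-0.2,0],"spin":0,"hand":1},
    {"translation":[0,-0.2,0],"spin":0,"hand":1}
  ]
}}

```text
time: 4.15
ee_pos: [0.559, -0.2968, 0.2372]
eef_rot: [-0.0, 1.0, 0.0, -0.0]
wrist_force: [-0.9, 1.0, 0.5]
grip_width: 0.0006
finger_force: 0.5
```

{"api": "jog_arm", "payload": {
  "moves": [
    {"translation":[0,-0.1,0],"spin":0,"hand":1},
    {"translation":[0,-0.2,0],"spin":0,"hand":1},
    {"translation":[0,-0.2,0],"spin":0,"hand":1}
  ]
}}

```text
time: 4.45
ee_pos: [0.559, -0.3031, 0.2373]
eef_rot: [0.0, 1.0, 0.0, -0.0]
wrist_force: [-0.6, 1.3, -0.5]
grip_width: 0.0007
finger_force: 0.5
```

Run:
```python
from h import *
for n in('top','side'):
    p,d,m=grab(n); s=sensors.state()
    if n=='top': cv2.imwrite('pics/t2.png',cv2.resize(p[190:260,240:400,::-1],None,fx=5,fy=5,interpolation=cv2.INTER_CUBIC))
p,d,m=grab('wrist')
print(s['ee_pos'],s['wrist_force'])
P=pts(d,m);Z=P[...,2];k=((d>.05)&(Z>.235)&(Z<.285)&(P[...,0]<.59)&(P[...,1]<-.29)).astype(np.uint8)
n,l,st,c=cv2.connectedComponentsWithStats(k)
for i in range(1,n):
    if st[i,4]>30: Q=P[l==i]; print(st[i].tolist(),Q.mean(0).round(4),Q.min(0).round(4),Q.max(0).round(4))
```

```text
[ 0.55919924 -0.30304258  0.23743348] [-0.50910604  1.76406019 -0.21341695]
[303, 265, 36, 27, 830] [ 0.5494 -0.3036  0.2538] [ 0.5478 -0.3125  0.2377] [ 0.5529 -0.2946  0.2714]
```

View pics/t2.png

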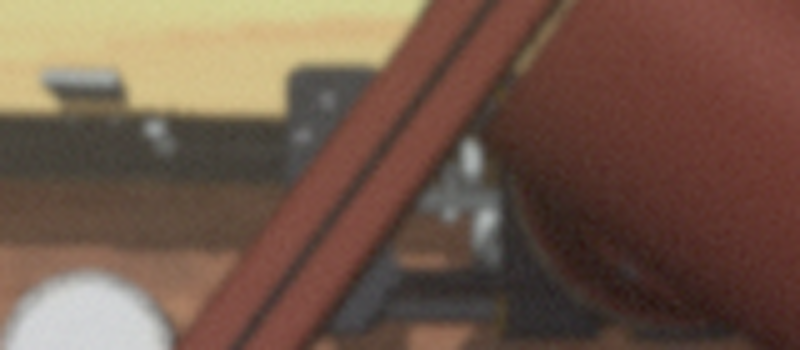

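The arm hides the stem in this view. The wrist points show the closed fingers are only about 18 mm wide, so the stem has moved about 35 mm at most. I'll go on to the end stop.

{"api": "jog_arm", "payload": {
  "moves": [
    {"translation":[0,-0.1,0],"spin":0,"hand":1},
    {"translation":[0,-0.2,0],"spin":0,"hand":1},
    {"translation":[0,-0.2,0],"spin":0,"hand":1}
  ]
}}

```text
time: 4.9
ee_pos: [0.5593, -0.3058, 0.2373]
eef_rot: [-0.001, 1.0, 0.003, -0.0]
wrist_force: [-1.7, 11.5, 2.4]
grip_width: 0.0001
finger_force: 5.8
```

{"api": "jog_arm", "payload": {
  "moves": [
    {"translation":[0,-0.1,0],"spin":0,"hand":1},
    {"translation":[0,-0.1,0],"spin":0,"hand":1}
  ]
}}

```text
time: 5.1
ee_pos: [0.5593, -0.3061, 0.2372]
eef_rot: [-0.001, 1.0, 0.005, -0.001]
wrist_force: [-1.8, 20.0, 4.2]
grip_width: 0.0004
finger_force: 10.2
```

The force rose sharply, so the bolt is against its end stop. I'll back off, lift, and go in behind the outer tab.

{"api": "jog_arm", "payload": {
  "moves": [
    {"translation":[0,0.5,0],"spin":0,"hand":1},
    {"translation":[0,0.8,-1.2],"spin":0,"hand":1},
    {"translation":[0,0.8,-2.5],"spin":0,"hand":1},
    {"translation":[0,0.8,-2.5],"spin":0,"hand":1},
    {"translation":[-1.1,1.6,-2.5],"spin":0,"hand":1},
    {"translation":[-2.2,2.3,-2.5],"spin":0,"hand":1},
    {"translation":[-2.2,2.3,-2.5],"spin":0,"hand":1},
    {"translation":[-2.2,2.3,-2.5],"spin":0,"hand":1},
    {"translation":[-2.2,2.3,-1.5],"spin":0,"hand":1},
    {"translation":[-2.2,2.3,-0.5],"spin":0,"hand":1},
    {"translation":[-2.2,2.3,-0.5],"spin":0,"hand":1},
    {"translation":[-2.2,2.3,-0.5],"spin":0,"hand":1}
  ]
}}

```text
time: 6.3
ee_pos: [0.6243, -0.2434, 0.2526]
eef_rot: [0.0, 1.0, 0.0, -0.001]
wrist_force: [-1.3, 0.4, 1.3]
grip_width: 0.0005
finger_force: 0.0
```

```bash
cat > arc.py <<'E'
from h import *
import sys
O=np.array([.686,-.165]); a=-.012; Rm=np.array([[np.cos(a),-np.sin(a)],[np.sin(a),np.cos(a)]])
hx,hy,t0,t1,n,extra=map(float,sys.argv[1:])
s=sensors.state(); e=s['ee_pos']; print(e,s['wrist_force'].round(1))
for t in np.linspace(t0,t1,int(n)):
    dr=np.array([-np.sin(t),-np.cos(t)]); bn=np.array([np.cos(t),-np.sin(t)])
    h=.0095*(abs(bn).sum())
    w=O+Rm@(np.array([hx,hy])+.08*dr+(.0085+h-extra)*bn); r=(w-e[:2])/.03
    print(round(t,2),w.round(3),'row',[round(-r[0],2),round(r[1],2)])
E
python3 arc.py -.09 0 0 3.14 21 0
```

```text
[ 0.62433729 -0.24344991  0.25256994] [-1.3  0.4  1.3]
0.0 [ 0.613 -0.244] row [np.float64(0.38), np.float64(-0.02)]
0.16 [ 0.602 -0.246] row [np.float64(0.76), np.float64(-0.09)]
0.31 [ 0.59  -0.246] row [np.float64(1.15), np.float64(-0.09)]
0.47 [ 0.578 -0.245] row [np.float64(1.55), np.float64(-0.04)]
0.63 [ 0.566 -0.241] row [np.float64(1.95), np.float64(0.08)]
0.78 [ 0.554 -0.236] row [np.float64(2.34), np.float64(0.26)]
0.94 [ 0.543 -0.228] row [np.float64(2.7), np.float64(0.52)]
1.1 [ 0.534 -0.218] row [np.float64(3.02), np.float64(0.83)]
1.26 [ 0.526 -0.207] row [np.float64(3.29), np.float64(1.2)]
1.41 [ 0.52  -0.195] row [np.float64(3.49), np.float64(1.62)]
1.57 [ 0.516 -0.181] row [np.float64(3.62), np.float64(2.08)]
1.73 [ 0.514 -0.17 ] row [np.float64(3.68), np.float64(2.46)]
1.88 [ 0.514 -0.158] row [np.float64(3.69), np.float64(2.86)]
2.04 [ 0.515 -0.146] row [np.float64(3.64), np.float64(3.26)]
2.2 [ 0.519 -0.134] row [np.float64(3.52), np.float64(3.66)]
2.36 [ 0.524 -0.122] row [np.float64(3.33), np.float64(4.05)]
2.51 [ 0.532 -0.111] row [np.float64(3.08), np.float64(4.4)]
2.67 [ 0.541 -0.102] row [np.float64(2.77), np.float64(4.72)]
2.83 [ 0.553 -0.094] row [np.float64(2.39), np.float64(4.99)]
2.98 [ 0.565 -0.088] row [np.float64(1.97), np.float64(5.19)]
3.14 [ 0.579 -0.084] row [np.float64(1.52), np.float64(5.32)]
```

{"api": "jog_arm", "payload": {
  "moves": [
    {"translation":[0.38,0,0],"spin":0,"hand":1},
    {"translation":[0.76,-0.09,0],"spin":0,"hand":1},
    {"translation":[1.15,-0.09,0],"spin":0,"hand":1},
    {"translation":[1.55,-0.04,0],"spin":0,"hand":1},
    {"translation":[1.95,0.08,0],"spin":0,"hand":1},
    {"translation":[2.34,0.26,0],"spin":0,"hand":1},
    {"translation":[2.7,0.52,0],"spin":0,"hand":1},
    {"translation":[3.02,0.83,0],"spin":0,"hand":1},
    {"translation":[3.29,1.2,0],"spin":0,"hand":1},
    {"translation":[3.49,1.62,0],"spin":0,"hand":1},
    {"translation":[3.62,2.08,0],"spin":0,"hand":1},
    {"translation":[3.62,2.08,0],"spin":0,"hand":1}
  ]
}}

```text
time: 7.5
ee_pos: [0.5164, -0.1786, 0.253]
eef_rot: [-0.001, 1.0, 0.0, 0.0]
wrist_force: [-1.2, 0.1, 0.7]
grip_width: 0.0003
finger_force: 0.0
```

```bash
python3 - <<'E'
from h import *
p,d,m=grab('side'); q,_,_=grab('wrist'); cv2.imwrite('pics/m1.png',np.hstack([cv2.resize(p[120:400,180:460],(400,400)),cv2.resize(q,(400,400))])[:,:,::-1])
E
python3 arc.py -.09 0 1.57 3.14 11 0.001
```

```text
[ 0.51676465 -0.17990643  0.25271696] [-0.9  0.   0.5]
1.57 [ 0.516 -0.18 ] row [np.float64(0.03), np.float64(-0.0)]
1.73 [ 0.514 -0.169] row [np.float64(0.09), np.float64(0.38)]
1.88 [ 0.514 -0.157] row [np.float64(0.09), np.float64(0.77)]
2.04 [ 0.516 -0.145] row [np.float64(0.03), np.float64(1.17)]
2.2 [ 0.519 -0.133] row [np.float64(-0.09), np.float64(1.57)]
2.36 [ 0.525 -0.121] row [np.float64(-0.28), np.float64(1.95)]
2.51 [ 0.533 -0.111] row [np.float64(-0.53), np.float64(2.31)]
2.67 [ 0.542 -0.101] row [np.float64(-0.85), np.float64(2.62)]
2.83 [ 0.554 -0.093] row [np.float64(-1.22), np.float64(2.88)]
2.98 [ 0.566 -0.087] row [np.float64(-1.65), np.float64(3.08)]
3.14 [ 0.58  -0.084] row [np.float64(-2.1), np.float64(3.21)]
```

View pics/m1.png

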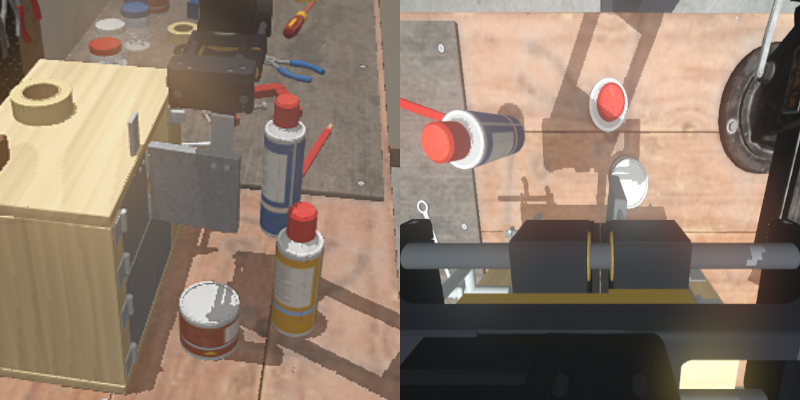

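The outer panel stands at about 90° (left half, around (195,185)) with the finger behind its tab, and the inner panel is still shut. I'll continue the fold and press lightly at the end.

{"api": "jog_arm", "payload": {
  "moves": [
    {"translation":[0.09,0.38,0],"spin":0,"hand":1},
    {"translation":[0.09,0.77,0],"spin":0,"hand":1},
    {"translation":[0.03,1.17,0],"spin":0,"hand":1},
    {"translation":[-0.09,1.57,0],"spin":0,"hand":1},
    {"translation":[-0.28,1.95,0],"spin":0,"hand":1},
    {"translation":[-0.53,2.31,0],"spin":0,"hand":1},
    {"translation":[-0.85,2.62,0],"spin":0,"hand":1},
    {"translation":[-1.22,2.88,0],"spin":0,"hand":1},
    {"translation":[-1.65,3.08,0],"spin":0,"hand":1},
    {"translation":[-2.0,3.2,0],"spin":0,"hand":1},
    {"translation":[-2.15,3.2,0],"spin":0,"hand":1},
    {"translation":[-2.15,3.2,0],"spin":0,"hand":1}
  ]
}}

```text
time: 8.8
ee_pos: [0.5776, -0.0839, 0.2523]
eef_rot: [-0.0, 1.0, 0.001, -0.006]
wrist_force: [-19.7, 2.2, 10.4]
grip_width: 0.0002
finger_force: 10.0
```

{"api": "jog_arm", "payload": {
  "moves": [
    {"translation":[-0.1,0,0],"spin":0,"hand":1},
    {"translation":[-0.1,0,0],"spin":0,"hand":1},
    {"translation":[-0.1,0,0],"spin":0,"hand":1}
  ]
}}

```text
time: 9.1
ee_pos: [0.5779, -0.0839, 0.2523]
eef_rot: [0.0, 1.0, 0.001, -0.008]
wrist_force: [-30.7, 3.2, 14.7]
grip_width: 0.0004
finger_force: 15.3
```

Run:
```python
from h import *
p,d,m=grab('side'); q,_,_=grab('wrist'); cv2.imwrite('pics/m2.png',np.hstack([cv2.resize(p[120:400,180:460],(400,400)),cv2.resize(q,(400,400))])[:,:,::-1])
```

```text
(no output)
```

View pics/m2.png

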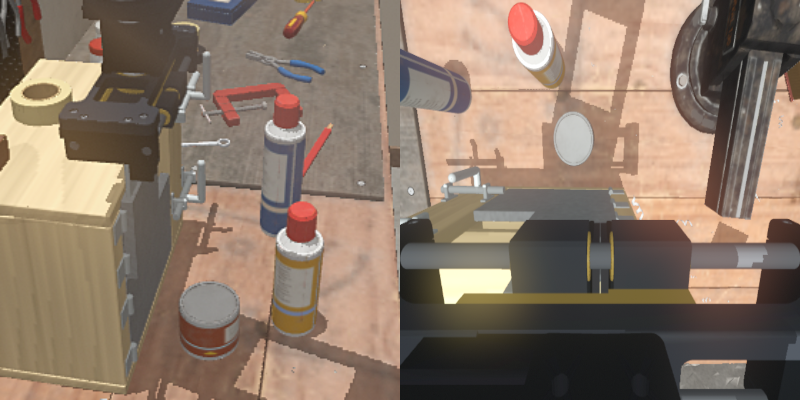

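The outer panel now lies flat on the inner one, with contact at the predicted position. I'll back off, lift, and go in behind the inner tab.

{"api": "jog_arm", "payload": {
  "moves": [
    {"translation":[0.6,0,0],"spin":0,"hand":1},
    {"translation":[1.1,0,0],"spin":0,"hand":1},
    {"translation":[1.1,0,-1],"spin":0,"hand":1},
    {"translation":[1.1,0,-2],"spin":0,"hand":1},
    {"translation":[1.1,0,-2],"spin":0,"hand":1},
    {"translation":[0.2,-1,-2],"spin":0,"hand":1},
    {"translation":[-1.37,-2.03,-2],"spin":0,"hand":1},
    {"translation":[-1.37,-2.03,-2],"spin":0,"hand":1},
    {"translation":[-1.37,-2.03,-2],"spin":0,"hand":1},
    {"translation":[-1.37,-2.03,-1],"spin":0,"hand":1},
    {"translation":[-1.37,-2.03,0],"spin":0,"hand":1},
    {"translation":[-1.37,-2.03,0],"spin":0,"hand":1},
    {"translation":[-1.37,-2.03,0],"spin":0,"hand":1}
  ]
}}

```text
time: 10.5
ee_pos: [0.6246, -0.1445, 0.2531]
eef_rot: [-0.0, 1.0, 0.0, -0.0]
wrist_force: [-0.5, -0.4, 0.2]
grip_width: 0.0004
finger_force: 0.0
```

```bash
python3 arc.py -.09 .1 0 1.68 15 0
```

```text
[ 0.62459097 -0.14447161  0.25313943] [-0.5 -0.4  0.2]
0.0 [ 0.614 -0.144] row [np.float64(0.34), np.float64(0.01)]
0.12 [ 0.606 -0.146] row [np.float64(0.63), np.float64(-0.04)]
0.24 [ 0.597 -0.146] row [np.float64(0.93), np.float64(-0.06)]
0.36 [ 0.587 -0.146] row [np.float64(1.24), np.float64(-0.05)]
0.48 [ 0.578 -0.145] row [np.float64(1.55), np.float64(-0.0)]
0.6 [ 0.569 -0.142] row [np.float64(1.85), np.float64(0.09)]
0.72 [ 0.56  -0.138] row [np.float64(2.15), np.float64(0.21)]
0.84 [ 0.551 -0.133] row [np.float64(2.44), np.float64(0.38)]
0.96 [ 0.543 -0.127] row [np.float64(2.71), np.float64(0.58)]
1.08 [ 0.536 -0.12 ] row [np.float64(2.95), np.float64(0.82)]
1.2 [ 0.53  -0.111] row [np.float64(3.17), np.float64(1.1)]
1.32 [ 0.524 -0.102] row [np.float64(3.35), np.float64(1.4)]
1.44 [ 0.52  -0.092] row [np.float64(3.49), np.float64(1.73)]
1.56 [ 0.517 -0.082] row [np.float64(3.58), np.float64(2.08)]
1.68 [ 0.515 -0.073] row [np.float64(3.64), np.float64(2.38)]
```

{"api": "jog_arm", "payload": {
  "moves": [
    {"translation":[0.34,0,0],"spin":0,"hand":1},
    {"translation":[0.63,-0.04,0],"spin":0,"hand":1},
    {"translation":[0.93,-0.06,0],"spin":0,"hand":1},
    {"translation":[1.24,-0.05,0],"spin":0,"hand":1},
    {"translation":[1.55,0,0],"spin":0,"hand":1},
    {"translation":[1.85,0.09,0],"spin":0,"hand":1},
    {"translation":[2.15,0.21,0],"spin":0,"hand":1},
    {"translation":[2.44,0.38,0],"spin":0,"hand":1},
    {"translation":[2.71,0.58,0],"spin":0,"hand":1},
    {"translation":[2.95,0.82,0],"spin":0,"hand":1},
    {"translation":[3.17,1.1,0],"spin":0,"hand":1},
    {"translation":[3.35,1.4,0],"spin":0,"hand":1},
    {"translation":[3.49,1.73,0],"spin":0,"hand":1},
    {"translation":[3.58,2.08,0],"spin":0,"hand":1},
    {"translation":[3.6,2.25,0],"spin":0,"hand":1},
    {"translation":[3.6,2.35,0],"spin":0,"hand":1},
    {"translation":[3.6,2.35,0],"spin":0,"hand":1}
  ]
}}

```text
time: 12.2
ee_pos: [0.5168, -0.0742, 0.2524]
eef_rot: [-0.0, 1.0, 0.0, -0.001]
wrist_force: [-0.7, -1.4, 2.5]
grip_width: 0.0002
finger_force: 1.2
```

{"api": "jog_arm", "payload": {
  "moves": [
    {"translation":[0,0,0],"spin":0,"hand":1},
    {"translation":[0,-0.6,0],"spin":0,"hand":1},
    {"translation":[0,-0.9,0],"spin":0,"hand":1},
    {"translation":[0,-0.9,-1.3],"spin":0,"hand":1},
    {"translation":[0,-0.9,-2.6],"spin":0,"hand":1},
    {"translation":[0,-0.9,-4],"spin":0,"hand":1},
    {"translation":[1.5,-1.5,-4],"spin":0,"hand":1},
    {"translation":[2.5,-3,-4],"spin":0,"hand":1},
    {"translation":[2.5,-4.5,-4],"spin":0,"hand":1},
    {"translation":[2.5,-6,-4],"spin":0,"hand":1},
    {"translation":[2.5,-6,-4],"spin":0,"hand":1},
    {"translation":[2.5,-6,-4],"spin":0,"hand":1}
  ]
}}

```text
time: 13.4
ee_pos: [0.4417, -0.2551, 0.3714]
eef_rot: [0.001, 1.0, 0.001, -0.001]
wrist_force: [-0.1, 0.1, -0.6]
grip_width: 0.0005
finger_force: 0.0
```

Run:
```python
from h import *
p,d,m=grab('side'); q,d,m=grab('top'); cv2.imwrite('pics/m3.png',np.hstack([cv2.resize(p[120:400,180:460],(400,400)),cv2.resize(q[120:340,180:400],(400,400))])[:,:,::-1])
P=pts(d,m);Z=P[...,2];k=((d>0)&(Z>.255)&(Z<.285)&(P[...,0]<.62)&(P[...,1]>-.2)&(P[...,1]<0)).astype(np.uint8)
n,l,st,c=cv2.connectedComponentsWithStats(k)
for i in range(1,n):
    if st[i,4]>10: Q=P[l==i]; print(st[i].tolist(),Q.mean(0).round(4),Q.min(0).round(4),Q.max(0).round(4))
k=((d>0)&(abs(Z-.234)<.012)&(P[...,0]<.575)&(P[...,0]>.48)&(P[...,1]>-.2)&(P[...,1]<0))
Q=P[k][:,:2]; print(cv2.minAreaRect(Q.astype(np.float32)))
```

```text
[194, 213, 8, 17, 102] [ 0.5782 -0.0568  0.2741] [ 0.5671 -0.0595  0.2554] [ 0.5899 -0.0525  0.2835]
[196, 253, 8, 16, 102] [ 0.5176 -0.0612  0.2742] [ 0.5065 -0.0641  0.2554] [ 0.5293 -0.0567  0.2836]
((0.5360329151153564, -0.05642038583755493), (0.025218291208148003, 0.08047154545783997), 82.12326049804688)
```

View pics/m3.png

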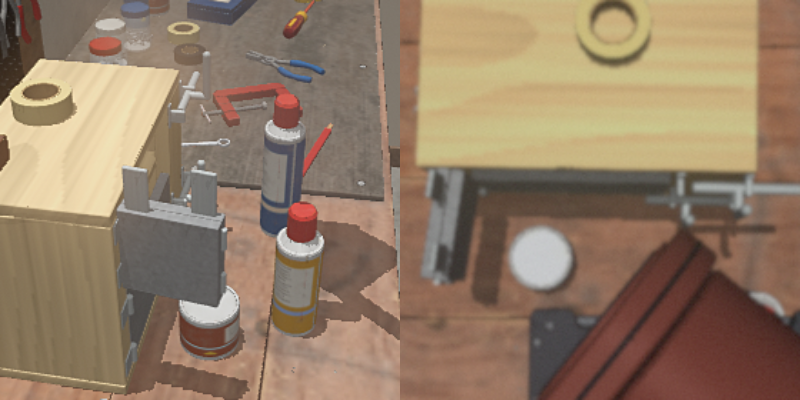

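The folded pair stands at about 1.68 rad: the tabs are 12 mm apart, which means flat, and the left half of the picture shows both panels together. The bystanders have not moved and the arm is clear.

```bash
python3 -c "
from rig import job
print(job.sign_off())"
```

```text
the job is handed in; nothing more can be done
None
```

The job is handed in, with no verdict returned: by my measurements the upper bolt is fully back and the hatch is folded flat and swung out to about 1.68 rad (just past square), and in the last pictures the bottom door looks shut and the bystanders unmoved.

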